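# Fit the crank to the ice crusher

## Robot

A 7-joint arm with a two-finger parallel gripper is mounted at the origin on the work surface. World frame = base frame: x ahead of the robot, y to its left, z up, the work surface at z = 0. Lengths are in mm, angles in rad, forces in N, time in s.
With the tool pointing down it reaches from about 400 to 850 mm from the base axis. Payload 6.9 kg.
Tool frame: the origin (TCP) lies midway between the tips of the shut fingers; the grasp point (between the pads) lies env.grip_point_offset behind it (env.grip_point_offset is the distance from the TCP to the grasp point, in mm); z points along the fingers, y is the direction in which the jaws open and shut (so a half turn about z gives the same grasp; the last joint's range is limited). The gripper opens to 85 mm and grips with 20 to 120 N. Pads are 22 mm wide; open, the fingers measure 114 mm over their backs; the gripper's body (76 mm by 85 mm) begins 54 mm behind the grasp point. The pads swing forward as they close: fully open they stand 13 mm farther back than shut.
Start: joints at [-1.028, 0.507, -0.238, 1.5, 0.126, 1.149, -0.155], TCP at [264.984, 566.034, 231.275] pointing down, gripper open.
Joint ranges: [-3.08, 3.08], [-0.24, 2.05], [-1.43, 1.35], [0, 2.5], [-1.52, 4.66], [0.17, 1.96], [-2.89, 2.89]. Speed limits (rad/s): [2.39, 2.39, 3.14, 3.14, 3.14, 3.14, 3.14].

## Interface

Orientations are given as a unit quaternion [w, x, y, z].
In Python, from workcell import env, optics gives the robot as it stands. The module is installed in compiled form; this text tells all that it offers.
- The arm moves only by the shell command python3 -m crank 'ROWS' [OPENING] [FORCE]. ROWS is JSON, a list that holds one entry, the list of rows, each a list of 6 numbers: the shift along the tool's x, y, z in mm, then the turn, a rotation vector about the tool's x, y, z in degrees. A call has 1 to 10 rows; each row shifts and turns the pose as measured when the row begins, along the tool's axes as they then stand; what a row does not reach is not made up. A row lasts 1/10 s, in which the tool goes at most 50 mm and 8.59 degrees, less where a joint would pass 70% of its speed; a pose out of reach is approached as far as the arm can. A call with a gripper value outside its range is refused whole. OPENING is the closure, from -1 (fully open) to 1 (shut), set as the call begins (- or left out, the last holds). The fingers move at their own pace and stop on an object; FORCE is the grip in N (left out, the last holds). Time passes only in rows, so rows that do not move let the fingers close. It gives the time, the measured TCP pose, the force and the opening at its end, in the units of the state.
- env.get_obs(): the state, without advancing time (a new reading comes with each control period).
- optics.get_image(name): name is "scene" or "top" or "wrist"; returns a dict with "color" (480x640x3 uint8, red, green, blue), "fovy" (degrees; the focal length in pixels is half the picture's height over the tangent of half this angle, whatever the lens; pixels are square), "cx", "cy" (the principal point, pixels), "R" (3x3) and "t" (3): a world point X has camera coordinates R X + t. Camera axes: x right, y down, z forward; pixel columns grow to the right and rows downward; lengths in mm; the calibration is good to about 2 mm. A picture is of the moment at which its call begins. There is no depth.
- env.close_job(): hands the job in, once; it reports no verdict.
The state is a dict: "time": time; "joint_positions": joint angles; "qd": joint speeds; "effort": joint torques, N m; "eef_pos": TCP position; "tcp_rot": TCP orientation; "wrist_force": force on the tool from outside, world axes, zero at the start; "torque": the same for the moment, N m; "grip_width": finger opening in mm.
Only numpy, scipy, OpenCV 4.12 (cv2) and the standard library are available. Lean on these libraries where they do the work, as an engineer would, in place of code of your own. Each camera call takes 0.05 s, during which the arm holds its last target. There are 200 camera calls.

## Task

Fit the loose crank onto the ice crusher so that it is ready for crushing ice: lower it upright into the collar on top, turn it until its teeth drop in between the teeth of the drive, and push it fully home. Then let go, and leave the glasses and the other things on the counter where they are.

Things in the scene. Friction and masses are not known exactly. Their poses are not given: they have to be found in the camera images.
- crank_grip (a point): Loose crank of the ice crusher, 0.3 to 0.55 kg, 100 mm tall, standing upright on its teeth. Point: centre of its black square grip post, on its turning axis, 76 mm above the tips of the teeth. z: up the turning axis; x: along the crank arm to the knob. The post is 30 x 30 mm, faces square to x and y, 48 mm tall (24 mm up and down from here); right under it lie the arm and the hub.
- crank_knob (a point): Middle of the crank's wooden knob (24 mm across, top 20 mm higher), 110 mm from the turning axis, same height and axes as crank_grip. The flat arm that bears it is 22 mm wide, 8 mm thick (44 to 52 mm above the tooth tips) and ends 124 mm from the axis.
- crank_teeth (a point): On the crank's turning axis, level with its tooth tips; axes as crank_grip. Six radial teeth under the round hub: 10 mm tall, 6.5 mm wide, 15 to 25 mm off the axis, every 60 degrees, one along +x. Hub: 56 mm across (bottom edge bevelled 3 mm) from 10 to 29 mm above this point, widening to 62 mm at 38 mm, up to the arm at 44 mm.
- collar_rim (a point): Ice crusher, red and clear, 144 mm across, fixed to the counter. Point: centre of the mouth of the upright aluminium collar on its top, 164 mm above the counter, z up; 59 mm inside, 69 mm outside. Sprung rubber pads 6 mm above the rim (8 mm thick) pinch the hub's taper over its last 6 mm: pushing it home takes up to 10 to 20 N downward; friction then holds it.
- socket (a point): Centre of the drive plate's face, 30 mm below collar_rim: crank_teeth comes here when home. Six teeth stand on the plate: 9 mm tall, otherwise as the crank's. The plate's angle is random, not reported (these axes are the housing's): find it by feel. It is stiff to turn, 0.7 N m. Tooth on tooth, the crank stops 9 mm above home, guided by the collar; teeth pass within 3 to 5 degrees of mid-gap.
- tumbler_a: Bystander: clear thick-glass tumbler, 72 mm across, 95 mm tall, between crank and crusher. Origin: centre of its underside.
- tumbler_b: Bystander: green thick-glass tumbler, 72 mm across, 95 mm tall. Origin: centre of its underside.
- foil_tray: Bystander: empty aluminium tray, 130 x 200 mm, 40 mm tall. Origin: centre of its underside.
- jar: Bystander: twist-cap jar, 76 mm across, 120 mm tall. Origin: centre of its underside.
- burger_press: Bystander: wooden burger press, round, 116 mm across, 90 mm tall. Origin: centre of its underside.
- brush: Bystander: black silicone pastry brush lying flat, 170 mm long, 12 mm thick. Origin: centre of its underside (near the middle of its length).
There are look-alikes about, which are no part of the job. What is shaped like the part that bears crank_grip but green or turquoise is not meant.

How it is judged (in metres and radians):
On the way, in this order (a step that is already met when the one before it is completed fails the run):
1. the crank stands in the collar's mouth, upright and on its axis, not yet home (z of crank_teeth in the frame of socket between 0.004 and 0.026 m and horizontal distance between crank_teeth and socket below 0.006 m and angle between crank_grip's own z axis and vertical below 0.12 rad), for 0.05 s.
2. the crank's teeth are between the drive's teeth and it is pushed fully home (z of crank_teeth in the frame of socket between -0.003 and 0.002 m and horizontal distance between crank_teeth and socket below 0.004 m and angle between crank_grip's own z axis and vertical below 0.06 rad), for 0.2 s.
At the end, for the whole second after the job is handed in: The crank stands upright in the crusher's collar, teeth meshed and fully home: the tips of its teeth within 2 mm of the drive plate's face, its axis within 4 mm of the collar's, tilted less than 0.06 rad, at rest and released. Which way the arm points does not matter (all of step 2 and linear speed of crank below 0.02 m/s and angular speed of crank below 0.1 rad/s); the robot touches nothing.
It fails at once if a glass tumbler is pushed more than 30 mm from its place or tipped (distance of any of tumbler_a, tumbler_b from where it was at the start of the episode above 0.03 m or angle between any of tumbler_a, tumbler_b's own z axis and vertical above 0.5 rad).
It fails at once if another bystander is pushed more than 30 mm from its place or tipped (distance of any of foil_tray, jar, burger_press, brush from where it was at the start of the episode above 0.03 m or angle between any of foil_tray, jar, burger_press, brush's own z axis and vertical above 0.5 rad).
It also fails if it takes over 64 s, if anything falls off the work surface, if the arm or the gripper's body presses on something with over 40 N, if the wrist force passes 120 N, or if a joint passes its speed limit or range.

## Working session

There is one attempt and no reset: what is moved stays moved. The work goes in short steps, Python scripts to look and compute and a shell command to move; the robot and the scene stay as the last step left them, time stands still between calls to the robot, and variables do not carry over. Pictures are saved under pics/ and viewed, about 8 in all and at most 12, crops included, and the job is handed in when it is done.

```bash
mkdir -p pics; cat > h.py <<'E'
import numpy as np,cv2,pickle
from workcell import env,optics
from scipy.spatial.transform import Rotation as Ro
def K(im):
    f=im['color'].shape[0]/2/np.tan(np.radians(im['fovy'])/2); return f
def ray(im,u,v):
    f=K(im);R=np.array(im['R']);t=np.array(im['t'])
    return -R.T@t, R.T@np.array([(u-im['cx'])/f,(v-im['cy'])/f,1])
def plane(im,u,v,z):
    o,d=ray(im,u,v); return o+d*(z-o[2])/d[2]
def proj(im,X):
    c=np.array(im['R'])@np.array(X,float)+np.array(im['t']);f=K(im)
    return c[0]/c[2]*f+im['cx'],c[1]/c[2]*f+im['cy']
def grab(n,tag):
    im=optics.get_image(n);pickle.dump(im,open(f'{tag}.pkl','wb'))
    cv2.imwrite(f'pics/{tag}.png',im['color'][:,:,::-1]);return im
def load(tag): return pickle.load(open(f'{tag}.pkl','rb'))
E
python3 - <<'E'
from h import *
for n in ('scene','top'):
    im=grab(n,n+'0');print(n,im['fovy'],im['cx'],im['cy'],-np.array(im['R']).T@im['t'],np.round(im['R'],2).tolist())
o=env.get_obs();print(env.grip_point_offset,o['eef_pos'],o['tcp_rot'],o['grip_width'],o['time'])
print(Ro.from_quat(np.roll(o['tcp_rot'],-1)).as_matrix().round(3))
E
```

```text
scene 56.833250670543265 313.88366414011773 243.33917386589718 [1222.7984618  -634.0946255   839.91600108] [[0.68, 0.73, 0.02], [0.46, -0.41, -0.78], [-0.56, 0.55, -0.62]]
top 45.689292301946715 323.12638632691454 237.10818353180693 [ 461.82529248   -8.38026394 1600.53870512] [[0.01, -1.0, -0.0], [-1.0, -0.01, -0.06], [0.06, 0.0, -1.0]]
18.700000000000003 [264.83354773 565.60610304 230.51475299] [-1.63345304e-04  2.17153960e-01  9.76137028e-01 -7.96395120e-04] 85.32926921634 0.1
[[-0.906  0.424 -0.001]
 [ 0.424  0.906 -0.001]
 [-0.    -0.002 -1.   ]]
```

View pics/scene0.png

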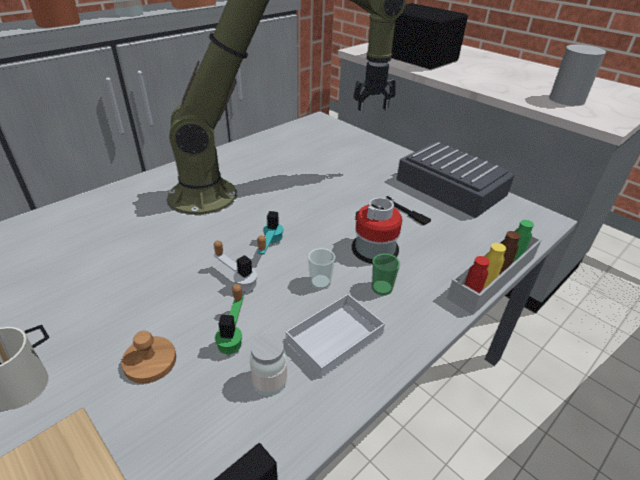

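View pics/top0.png

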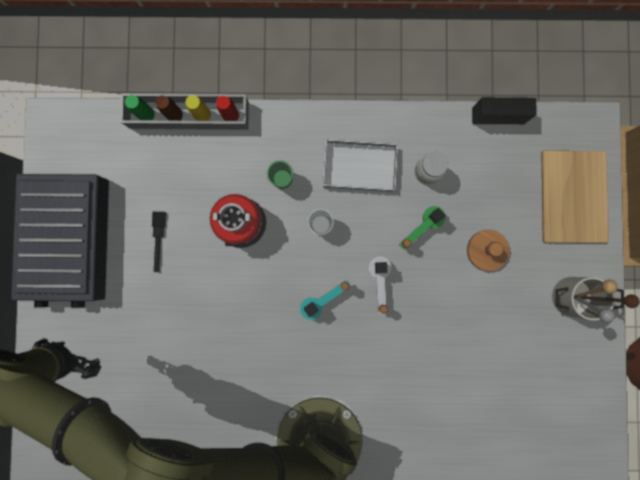

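The scene shows three crank shapes: white/grey (scene 245,265; top 381,268), green (top 436,215) and turquoise (top 311,309). The green and turquoise ones are excluded by the description, so I choose the white/grey one. I'll check it in a close crop alongside the crusher (top 236,218).

```bash
python3 - <<'E'
from h import *
im=load('top0');c=im['color'].copy()
hsv=cv2.cvtColor(c,cv2.COLOR_RGB2HSV)
def blob(m,x0,y0,x1,y1):
    z=np.zeros_like(m);z[y0:y1,x0:x1]=m[y0:y1,x0:x1]
    n,l,s,ce=cv2.connectedComponentsWithStats(z);i=1+np.argmax(s[1:,4]);return ce[i],s[i],(l==i).astype('uint8')
dark=(c.max(2)<60).astype('uint8')*255
ce,s,m=blob(dark,355,245,405,325);print('post',ce,s)
r=cv2.minAreaRect(cv2.findNonZero(m));print(r)
P=plane(im,*ce,100);print(P)
br=((hsv[:,:,0]<20)&(hsv[:,:,1]>80)).astype('uint8')*255
ce,s,m=blob(br,355,245,405,325);print('knob',ce,s);Q=plane(im,*ce,94);print(Q, np.degrees(np.arctan2(*(Q-P)[1::-1])),np.linalg.norm(Q-P))
A=cv2.resize(c[235:325,335:425],(600,600),interpolation=cv2.INTER_CUBIC)[:,:400]
B=cv2.resize(c[190:250,205:265],(600,600),interpolation=cv2.INTER_CUBIC)
cv2.imwrite('pics/crop1.png',cv2.resize(np.hstack([A[:,:,::-1],B[:,:,::-1]]),(800,480)))
E
```

```text
post [380.91489362 267.37234043] [376 263  11  10  94]
((381.0, 267.5), (9.0, 10.0), 90.0)
[ 476.70470496 -159.33357225  100.        ]
knob [383.24489796 308.81632653] [379 306   9   7  49]
[ 368.01768318 -166.36653665   94.        ] -176.29764291108165 109.07947237004544
```

View pics/crop1.png

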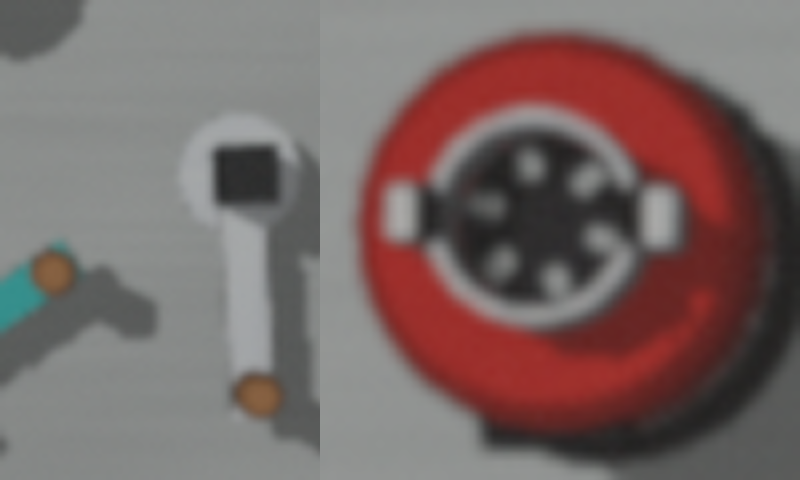

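The crop shows the white/grey crank with its black post at top (381,267) and its knob at (383,309), so the choice is right. The drive teeth are visible inside the collar, so I'll measure the drive angle and the collar centre from this view.

```bash
python3 - <<'E'
from h import *
im=load('top0');c=im['color'];g=cv2.cvtColor(c,cv2.COLOR_RGB2GRAY).astype(float)
# teeth: local bright blobs in the dark bore
P0=np.array([plane(im,205+(543-320)/8,190+222/8,143)])[0];print('c0',P0)
pts=[(530,165),(585,180),(600,237),(555,280),(500,265),(488,205)]
W=[]
for x,y in pts:
    u,v=205+(x-320)/8-.5,190+y/8-.5
    ui,vi=int(round(u)),int(round(v));p=g[vi-2:vi+3,ui-2:ui+3];p=np.clip(p-np.percentile(p,40),0,None)
    yy,xx=np.mgrid[vi-2:vi+3,ui-2:ui+3];W.append(plane(im,(p*xx).sum()/p.sum(),(p*yy).sum()/p.sum(),142))
W=np.array(W)[:,:2];ctr=W.mean(0);d=W-ctr
# circle fit
A=np.c_[2*W,np.ones(6)];s=np.linalg.lstsq(A,(W**2).sum(1),rcond=None)[0]
print('mean',ctr,'fit',s[:2],np.linalg.norm(d,axis=1))
a=np.arctan2(d[:,1],d[:,0]);print(np.degrees(a)%60, np.degrees(np.angle(np.exp(6j*a).mean()))/6)
# ring
hsv=cv2.cvtColor(c,cv2.COLOR_RGB2HSV)
red=((hsv[:,:,1]>120)&((hsv[:,:,0]<8)|(hsv[:,:,0]>172))).astype('uint8');red[:190]=0;red[250:]=0;red[:,:205]=0;red[:,270:]=0
cs,h=cv2.findContours(red,cv2.RETR_CCOMP,cv2.CHAIN_APPROX_NONE)
for q,hh in zip(cs,h[0]):
    if len(q)>20:
        e=cv2.fitEllipse(q);print(e,hh[3],plane(im,*e[0],164))
E
```

```text
c0 [600.13299483 225.63442825 143.        ]
mean [601.25327561 225.97753743] fit [601.30120672 225.38048418] [19.01504607 20.34679406 20.16170075 19.57920123 19.12096929 19.39179907]
[15.68389415 16.32022469 12.67354103 12.16044323 14.31388451 13.58511591] 14.121724788558375
((234.7078857421875, 218.8634033203125), (47.932342529296875, 48.7735710144043), 117.67911529541016) -1 [595.35231079 217.5685755  164.        ]
((231.59384155273438, 216.87677001953125), (28.501392364501953, 36.9991569519043), 95.87330627441406) 0 [600.33091013 225.54924776 164.        ]
```

```bash
python3 -m crank '[[[-36,-21,-12,0,0,0],[-36,-21,-12,0,0,0],[-36,-21,-12,0,0,0],[-36,-21,-12,0,0,0],[-36,-21,-12,0,0,0],[-36,-21,-12,0,0,0],[-36,-21,-12,0,0,0],[-36,-21,-12,0,0,0],[-36,-21,-12,0,0,0],[0,0,0,0,0,0]]]' -1; python3 -m crank '[[[0,0,0,0,0,-7.2],[0,0,0,0,0,-7.2],[0,0,0,0,0,-7.2],[0,0,0,0,0,-7.2],[0,0,0,0,0,0],[0,0,0,0,0,0]]]'
python3 - <<'E'
from h import *
im=grab('wrist','w1');print(im['fovy'],-np.array(im['R']).T@im['t'],proj(im,[601,225.7,164]))
o=env.get_obs();print(o['wrist_force'],Ro.from_quat(np.roll(o['tcp_rot'],-1)).as_matrix().round(3))
E
```

```text
time: 1.1
eef_pos: [484.4, 244.9, 337.0]
tcp_rot: [-0.003, 0.215, 0.977, -0.006]
wrist_force: [0.4, 1.0, 0.0]
grip_width: 85.5
time: 1.7
eef_pos: [483.7, 243.4, 334.9]
tcp_rot: [-0.006, -0.04, 0.999, -0.005]
wrist_force: [0.4, -0.2, 0.3]
grip_width: 85.3
67.39936868834928 [416.27638469 241.16136588 478.00716502] (np.float64(290.6234457709722), np.float64(336.2931780025853))
[ 0.76298525  0.16333846 -0.4514616 ] [[-0.997 -0.08  -0.012]
 [-0.08   0.997 -0.011]
 [ 0.013 -0.01  -1.   ]]
```

View pics/w1.png

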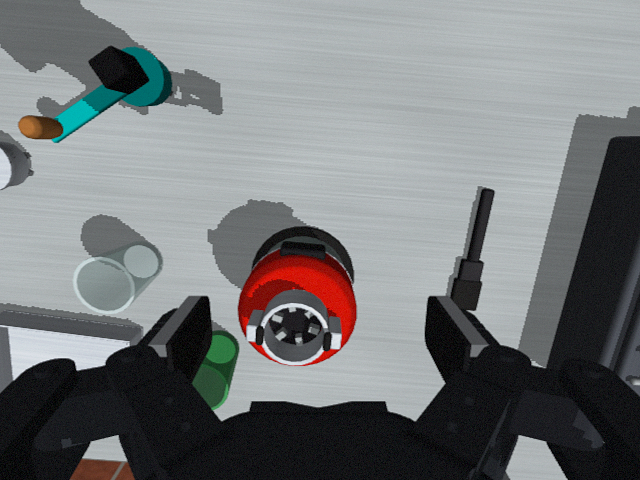

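```bash
python3 - <<'E'
from h import *
im=load('w1');c=im['color']
A=c[280:375,235:360];cv2.imwrite('pics/crop2.png',cv2.resize(A,None,fx=6,fy=6,interpolation=cv2.INTER_CUBIC)[:,:,::-1])
E
```

```text
(no output)
```

View pics/crop2.png

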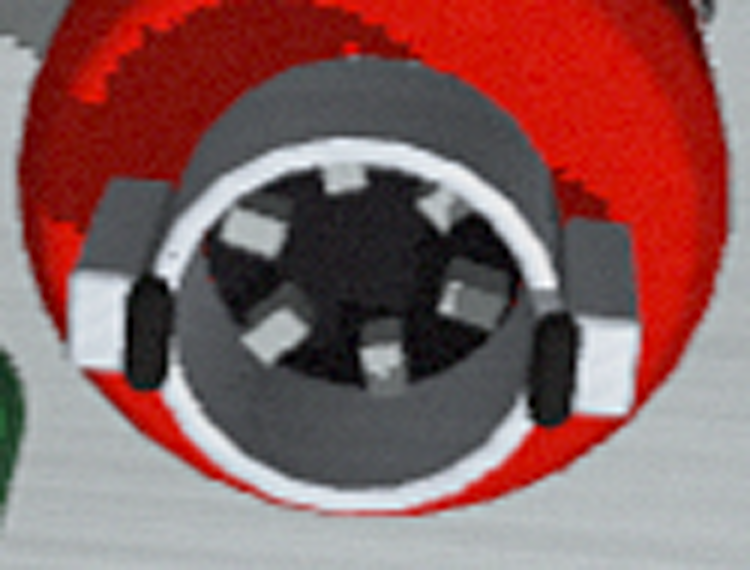

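```bash
python3 - <<'E'
from h import *
im=load('w1');g=lambda x,y:(235+x/6-.5,280+y/6-.5)
for y in (138,513): print(plane(im,*g(363,y),164))
print('rim',plane(im,*g(363,326),164))
W=np.array([plane(im,*g(*p),143)[:2] for p in [(344,180),(253,230),(277,335),(383,356)]]);print(W,plane(im,*g(363,268),143))
s=np.linalg.lstsq(np.c_[2*W,np.ones(4)],(W**2).sum(1),rcond=None)[0];d=W-s[:2];print(s[:2]);print(np.linalg.norm(d,axis=1),np.degrees(np.arctan2(d[:,1],d[:,0]))%60)
# crank from scene view
im=load('scene0');c=im['color'];m=(c.max(2)<60).astype('uint8');m[:,:225]=0;m[:,262:]=0;m[:250]=0;m[282:]=0
n,l,s,ce=cv2.connectedComponentsWithStats(m);i=1+np.argmax(s[1:,4]);print(s[i],'post',plane(im,*ce[i],76))
E
```

```text
[564.87464448 227.72303581 164.        ]
[632.5812312  231.95139629 164.        ]
rim [597.96848217 229.7897871  164.        ]
[[582.82013184 224.09103597]
 [593.4572155  209.13634151]
 [613.12101836 214.27200391]
 [615.62312629 232.85631378]] [599.03887649 228.3372807  143.        ]
[599.98321203 225.29597985]
[17.20532508 17.4276373  17.15021868 17.37140084] [ 4.0158938   8.00890444 19.99987847 25.79912092]
[237 256  15  21 240] post [ 476.60032933 -162.68525111   76.        ]
```

```bash
python3 -m crank '[[[4.4,-45,8,0,0,0],[4.4,-45,10,0,0,0],[4.4,-45,10,0,0,0],[4.4,-45,10,0,0,0],[4.4,-45,10,0,0,0],[4.4,-45,10,0,0,0],[4.4,-45,10,0,0,0],[4.4,-45,10,0,0,0],[4.4,-40,10,-0.6,-0.7,0],[0,0,0,0,0,0]]]' -1
cat > st.py <<'E'
from h import *
def tool():
    o=env.get_obs();return np.array(o['eef_pos']),Ro.from_quat(np.roll(o['tcp_rot'],-1)).as_matrix(),o
def need(pos,yaw):  # tool x axis at world yaw(deg), z down -> shift & rotvec in tool axes
    p,R,o=tool();a=np.radians(yaw);x=np.array([np.cos(a),np.sin(a),0]);z=np.array([0,0,-1.]);T=np.c_[x,np.cross(z,x),z]
    print('p',p.round(1),'yaw',np.degrees(np.arctan2(R[1,0],R[0,0])).round(2),'tilt',np.degrees(R[:2,2]).round(2),'F',np.round(o['wrist_force'],1),'w',round(o['grip_width'],1),'t',o['time'])
    print('shift',(R.T@(np.array(pos)-p)).round(1),'rot',np.degrees(Ro.from_matrix(R.T@T).as_rotvec()).round(2))
E
python3 - <<'E'
from st import *
im=grab('wrist','w2');need([476.6,-161,62],-176.3)
print(proj(im,[476.6,-161,100]),proj(im,[366.8,-168,95]))
E
```

```text
time: 2.75
eef_pos: [471.3, -169.8, 246.6]
tcp_rot: [0.001, -0.03, 1.0, 0.001]
wrist_force: [-0.6, 0.5, 0.1]
grip_width: 85.4
p [ 472.2 -166.7  247.1] yaw -176.43 tilt [0.17 0.23] F [-0.1  0.3  0.2] w 85.3 t 2.8
shift [ -4.2   4.7 185.1] rot [ 0.21  0.19 -0.13]
(np.float64(325.94247103868395), np.float64(230.81622006784198)) (np.float64(325.891353497852), np.float64(88.78754110493566))
```

View pics/w2.png

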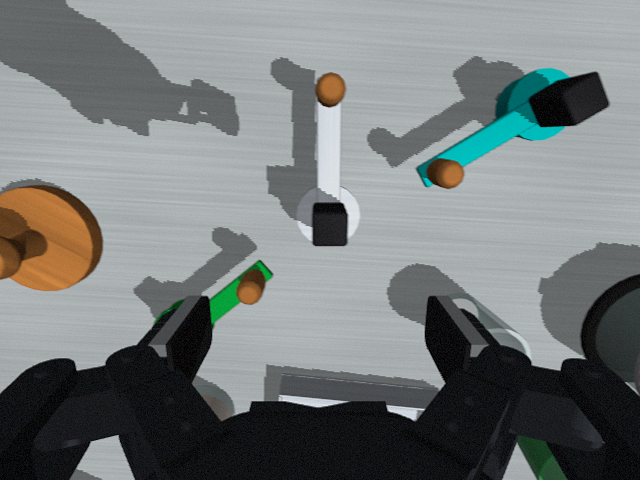

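The post top is at about (330,229) and the knob at (331,89). Both lie about 4 px right of the prediction, so the yaw agrees and y is about 3 mm more positive. I'll descend partway and re-check once the arm is still.

```bash
python3 -m crank '[[[-2,3,24,0.2,0.2,0],[-2,3,24,0,0,0],[-1,1,24,0,0,0],[0,0,24,0,0,0],[0,0,15,0,0,0],[0,0,0,0,0,0],[0,0,0,0,0,0]]]' -1
python3 - <<'E'
from st import *
need([476.6,-158.5,60],-176.3)
im=grab('wrist','w3');c=im['color']
m=(c.max(2)<60).astype('uint8');m[:,:270]=0;m[:,390:]=0;m[330:]=0
n,l,s,ce=cv2.connectedComponentsWithStats(m);i=1+np.argmax(s[1:,4]);print(s[i],ce[i])
for x in(-15,15):
  for y in (-15,15): print(np.round(proj(im,[476.6+x,-158.5+y,100])),end=' ')
E
```

```text
time: 3.5
eef_pos: [481.1, -150.3, 135.1]
tcp_rot: [0.003, -0.029, 1.0, 0.001]
wrist_force: [-0.2, 0.8, 0.7]
grip_width: 85.5
p [ 481.1 -150.3  135.1] yaw -176.66 tilt [0.3  0.14] F [-0.2  0.8  0.7] w 85.5 t 3.5
shift [ 5.4 -8.1 75.1] rot [ 0.13  0.31 -0.35]
[ 272  215   56   71 3736] [300.18388651 251.16836188]
[272. 235.] [330. 239.] [270. 289.] [326. 292.]
```

View pics/w3.png

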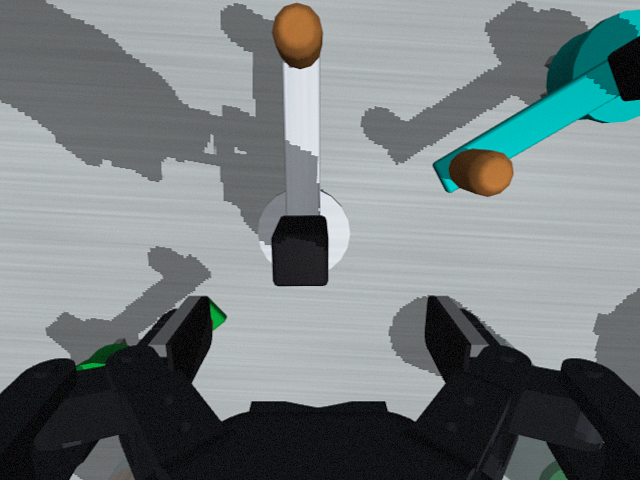

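```bash
python3 -m crank '[[[6.4,-8,5,0.1,0.3,-0.3],[0,0,15,0,0,0],[0,0,15,0,0,0],[0,0,15,0,0,0],[0,0,0,0,0,0]]]' -1
python3 - <<'E'
from st import *
need([475.5,-158.5,60],-176.3)
E
```

```text
time: 4.05
eef_pos: [476.9, -161.7, 87.9]
tcp_rot: [0.004, -0.032, 0.999, -0.002]
wrist_force: [-1.0, 0.4, 0.2]
grip_width: 85.4
p [ 476.9 -161.7   87.9] yaw -176.38 tilt [ 0.45 -0.21] F [-1.   0.4  0.2] w 85.4 t 4.05
shift [ 1.4  3.4 27.9] rot [-0.24  0.44 -0.08]
```

```bash
python3 -m crank '[[[1,2.5,9,-0.2,0.4,0],[0,0,9,0,0,0],[0,0,8,0,0,0],[0,0,0,0,0,0],[0,0,0,0,0,0]]]' -1
python3 - <<'E'
from st import *
need([475.5,-158.5,60],-176.3)
E
```

```text
time: 4.55
eef_pos: [476.6, -160.5, 61.9]
tcp_rot: [0.001, -0.031, 1.0, -0.001]
wrist_force: [-0.4, -0.4, 0.1]
grip_width: 84.8
p [ 476.6 -160.5   61.9] yaw -176.45 tilt [ 0.17 -0.1 ] F [-0.4 -0.4  0.1] w 84.8 t 4.55
shift [1.  2.1 1.9] rot [-0.11  0.16 -0.15]
```

Now I close on the post, with moderate force at first.

```bash
python3 -m crank '[[[1,2,1.5,-0.1,0.2,-0.1],[0,0,0,0,0,0],[0,0,0,0,0,0],[0,0,0,0,0,0],[0,0,0,0,0,0],[0,0,0,0,0,0],[0,0,0,0,0,0],[0,0,0,0,0,0]]]' 1 40; python3 -m crank '[[[0,0,0,0,0,0],[0,0,0,0,0,0],[0,0,0,0,0,0]]]' 1 100
python3 - <<'E'
from st import *
need([475.5,-158.5,260],-176.3)
E
```

```text
time: 5.35
eef_pos: [475.9, -158.6, 61.0]
tcp_rot: [0.0, -0.032, 0.999, -0.0]
wrist_force: [0.7, -0.0, -0.2]
grip_width: 29.6
time: 5.65
eef_pos: [476.0, -158.6, 61.2]
tcp_rot: [0.0, -0.032, 0.999, -0.0]
wrist_force: [0.4, -0.2, -0.7]
grip_width: 28.7
p [ 476.  -158.6   61.2] yaw -176.34 tilt [ 0.03 -0.03] F [ 0.4 -0.2 -0.7] w 28.7 t 5.65
shift [   0.3    0.  -198.8] rot [-0.03  0.03 -0.04]
```

```bash
python3 -m crank '[[[0,0,-10,0,0,0],[0,0,-20,0,0,0],[0,0,-25,0,0,0],[0,0,-25,0,0,0],[0,0,-25,0,0,0],[0,0,-25,0,0,0],[0,0,-25,0,0,0],[0,0,-25,0,0,0],[0,0,-15,0,0,0],[0,0,0,0,0,0]]]'
python3 - <<'E'
from st import *
im=grab('wrist','w4')
need([570,100,270],164)
E
```

```text
time: 6.65
eef_pos: [470.3, -156.9, 264.8]
tcp_rot: [-0.005, -0.032, 0.999, 0.002]
wrist_force: [0.1, -0.4, -4.6]
grip_width: 28.9
p [ 469.9 -156.8  263.7] yaw -176.31 tilt [-0.72  0.19] F [-0.9  0.  -5.5] w 29.1 t 6.7
shift [-116.3  249.8   -6.7] rot [ 0.11 -0.73 19.69]
```

View pics/w4.png

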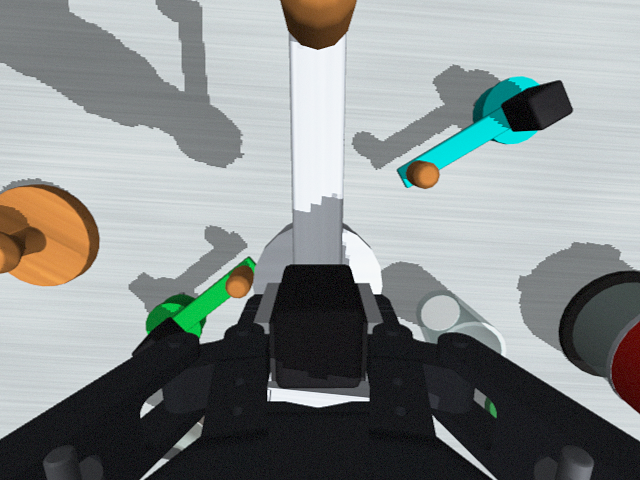

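The crank is held square in the jaws: the arm is vertical in the picture at about column 318, and the post top spans 270–370. Next I turn it to about 164.3°, mid-gap for a drive at 14.3°, and carry it over.

```bash
python3 -m crank '[[[0,0,-4,0,-0.7,6.4],[0,0,-4,0,0,6.4],[0,0,-4,0,0,6.4],[0,0,0,0,0,0],[0,0,0,0,0,0]]]'
python3 - <<'E'
from st import *
need([600,227,275],164.3)
E
```

```text
time: 7.2
eef_pos: [465.6, -155.6, 270.0]
tcp_rot: [-0.006, 0.139, 0.99, 0.002]
wrist_force: [0.0, 0.2, -5.2]
grip_width: 28.8
p [ 465.6 -155.6  270. ] yaw 164.0 tilt [-0.65  0.38] F [ 0.   0.2 -5.2] w 28.8 t 7.2
shift [-23.7 404.8  -4. ] rot [ 0.19 -0.73 -0.3 ]
```

```bash
python3 -m crank '[[[-2,20,-3,0.2,-0.7,0],[-2.5,42,-2,0,0,0],[-2.5,45,-2,0,0,0],[-2.5,45,-1,0,0,0],[-2.5,45,0,0,0,0],[-2.5,45,0,0,0,0],[-2.5,45,0,0,0,0],[-2.5,45,0,0,0,0],[-2,30,0,0,0,0],[0,15,0,0,0,0]]]'
python3 -m crank '[[[0,0,0,0,0,0],[0,0,0,0,0,0],[0,0,0,0,0,0]]]'
python3 - <<'E'
from st import *
need([600,227,250],164.3)
E
```

```text
time: 8.2
eef_pos: [586.8, 210.3, 266.1]
tcp_rot: [-0.007, 0.129, 0.992, -0.003]
wrist_force: [0.1, -0.3, -4.5]
grip_width: 29.1
time: 8.5
eef_pos: [585.7, 210.2, 263.3]
tcp_rot: [-0.01, 0.126, 0.992, -0.004]
wrist_force: [0.3, -0.3, -4.3]
grip_width: 29.3
p [585.7 210.2 263.3] yaw 165.49 tilt [-1.16 -0.3 ] F [ 0.3 -0.3 -4.3] w 29.3 t 8.5
shift [-9.8 19.9 12.9] rot [-0.59 -1.04  1.19]
```

```bash
python3 -m crank '[[[-5,10,0,-0.6,-1,1.1],[-4,8,0,0,0,0],[0,0,0,0,0,0],[0,0,0,0,0,0]]]'
python3 - <<'E'
from st import *
need([600,227,250],164.3)
im=grab('scene','s2');c=im['color'][110:260,310:450]
cv2.imwrite('pics/crop3.png',cv2.resize(c,(560,600),interpolation=cv2.INTER_CUBIC)[:,:,::-1])
E
```

```text
time: 8.9
eef_pos: [600.9, 221.8, 264.0]
tcp_rot: [0.001, 0.139, 0.99, -0.0]
wrist_force: [-0.7, -0.8, -5.4]
grip_width: 28.9
p [600.9 221.8 264. ] yaw 163.98 tilt [ 0.15 -0.05] F [-0.7 -0.8 -5.4] w 28.9 t 8.9
shift [ 2.4  4.8 14. ] rot [-0.01  0.15 -0.32]
```

View pics/crop3.png

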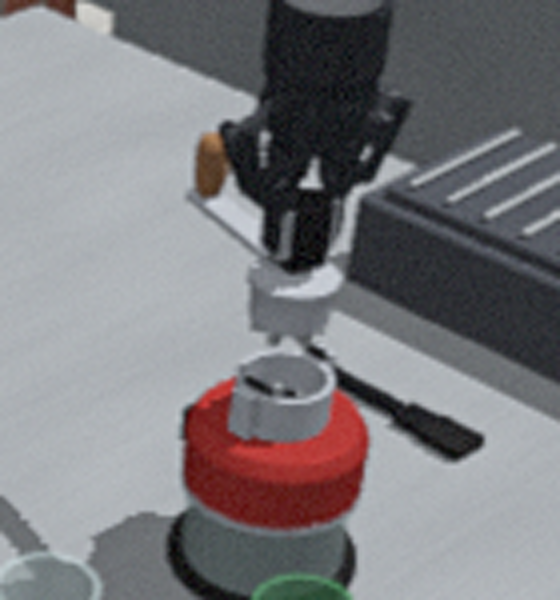

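```bash
python3 - <<'E'
from h import *
im=load('s2')
print('hub pred',proj(im,[600.9,221.8,241]),'obs',310+295.5/4-.4, 'pred',proj(im,[600.9,221.8,222]),'obs',310+289/4-.4)
print('rim pred600,227',proj(im,[600,227,164]),'obs',310+283/4-.4,110+382/4-.4)
c=im['color'].astype(int);g=c.mean(2)
for v in (180,182,184,212,214,216): print(v,c[v,362:402].max(1)[::1].tolist() if v<190 else c[v,362:402].min(1).tolist())
E
```

```text
hub pred (np.float64(383.838728174611), np.float64(179.35119687531693)) obs 383.475 pred (np.float64(383.0086677852058), np.float64(185.48383658397958)) obs 381.85
rim pred600,227 (np.float64(381.53049048872305), np.float64(202.67311180177722)) obs 380.35 205.1
180 [185, 185, 184, 185, 185, 183, 185, 185, 185, 164, 125, 116, 132, 137, 139, 138, 136, 134, 133, 136, 131, 133, 130, 148, 161, 195, 210, 211, 208, 211, 212, 211, 199, 155, 109, 85, 68, 60, 41, 46]
182 [186, 186, 184, 184, 184, 183, 182, 183, 184, 184, 145, 100, 104, 114, 127, 137, 151, 194, 187, 201, 213, 216, 213, 215, 213, 210, 211, 208, 212, 208, 206, 186, 142, 116, 114, 119, 118, 117, 106, 90]
184 [185, 186, 185, 184, 185, 181, 182, 182, 186, 185, 146, 100, 101, 105, 109, 111, 119, 118, 125, 138, 142, 159, 169, 168, 166, 163, 156, 136, 125, 120, 109, 103, 114, 113, 116, 115, 118, 119, 120, 118]
212 [33, 37, 35, 35, 35, 76, 108, 107, 111, 115, 105, 100, 99, 106, 112, 113, 110, 108, 105, 111, 102, 102, 102, 104, 108, 103, 115, 115, 116, 119, 100, 65, 52, 52, 52, 56, 66, 127, 173, 156]
214 [34, 38, 40, 23, 38, 102, 112, 106, 116, 115, 101, 91, 101, 105, 110, 110, 110, 109, 109, 109, 108, 107, 107, 107, 111, 112, 115, 120, 118, 119, 98, 59, 54, 53, 58, 59, 50, 56, 104, 167]
216 [26, 29, 36, 29, 45, 102, 111, 111, 111, 116, 106, 98, 96, 108, 108, 110, 110, 106, 104, 106, 110, 109, 109, 106, 113, 113, 119, 114, 124, 98, 63, 59, 57, 60, 59, 57, 54, 50, 44, 105]
```

```bash
python3 -m crank '[[[1.5,4,8,0,0.2,-0.3],[0,0,10,0,0,0],[0,0,10,0,0,0],[0,0,8,0,0,0],[0,0,0,0,0,0]]]'
python3 - <<'E'
from st import *
need([600.3,226.5,214],164.3)
E
```

```text
time: 9.45
eef_pos: [599.7, 225.9, 223.8]
tcp_rot: [-0.001, 0.136, 0.991, -0.001]
wrist_force: [-0.5, -0.7, -4.3]
grip_width: 28.9
p [599.7 225.9 223.8] yaw 164.32 tilt [-0.17 -0.04] F [-0.5 -0.7 -4.3] w 28.9 t 9.45
shift [-0.4  0.8  9.8] rot [-0.08 -0.15  0.02]
```

```bash
python3 -m crank '[[[0,0.3,3,0,-0.1,0],[0,0,3,0,0,0],[0,0,2,0,0,0]]]'
python3 - <<'E'
from st import *
need([600.3,226.5,214],164.3)
E
```

```text
time: 9.75
eef_pos: [600.1, 227.0, 215.7]
tcp_rot: [-0.0, 0.136, 0.991, 0.0]
wrist_force: [-0.1, 0.5, -4.1]
grip_width: 29.0
p [600.1 227.  215.7] yaw 164.34 tilt [-0.02  0.01] F [-0.1  0.5 -4.1] w 29.0 t 9.75
shift [-0.4 -0.4  1.7] rot [ 0.01 -0.02  0.04]
```

```bash
for i in 1 2; do python3 -m crank '[[[0,0,2,0,0,0],[0,0,1.5,0,0,0]]]'; done
python3 - <<'E'
from st import *
need([600.3,226.5,205],164.3)
E
```

```text
time: 9.95
eef_pos: [600.2, 227.0, 212.2]
tcp_rot: [0.0, 0.136, 0.991, 0.0]
wrist_force: [-0.8, 0.3, -4.0]
grip_width: 29.3
time: 10.15
eef_pos: [600.4, 226.9, 208.7]
tcp_rot: [0.0, 0.136, 0.991, 0.0]
wrist_force: [0.4, 0.6, -5.0]
grip_width: 28.9
p [600.4 226.9 208.7] yaw 164.33 tilt [0.05 0.02] F [ 0.4  0.6 -5. ] w 28.9 t 10.15
shift [-0.  -0.4  3.7] rot [0.03 0.04 0.03]
```

It is inside the collar with no contact force. I keep lowering gently; tooth on tooth would stop it near z = 204.

```bash
for i in 1 2 3; do python3 -m crank '[[[0,0,2,0,0,0],[0,0,1,0,0,0]]]'; done
python3 - <<'E'
from st import *
need([600.3,226.5,195.2],164.3)
E
```

```text
time: 10.35
eef_pos: [600.4, 226.9, 205.4]
tcp_rot: [0.0, 0.136, 0.991, 0.0]
wrist_force: [-0.1, -0.1, -4.7]
grip_width: 29.0
time: 10.55
eef_pos: [600.5, 226.9, 202.2]
tcp_rot: [0.0, 0.136, 0.991, 0.0]
wrist_force: [0.3, 0.7, -5.3]
grip_width: 29.3
time: 10.75
eef_pos: [600.7, 227.3, 199.4]
tcp_rot: [0.001, 0.136, 0.991, 0.001]
wrist_force: [-0.6, 0.7, -1.7]
grip_width: 29.3
p [600.7 227.3 199.4] yaw 164.34 tilt [0.1  0.06] F [-0.6  0.7 -1.7] w 29.3 t 10.75
shift [ 0.2 -0.9  4.2] rot [0.09 0.08 0.04]
```

z is now below the 204 stop, so the teeth are meshed. The pads are starting to resist, so I push home.

```bash
for i in 1 2 3; do python3 -m crank '[[[0,0,2.5,0,0,0],[0,0,2.5,0,0,0]]]'; done
python3 - <<'E'
from st import *
need([600.3,226.5,195.2],164.3)
E
```

```text
time: 10.95
eef_pos: [601.3, 227.4, 195.6]
tcp_rot: [0.002, 0.136, 0.991, 0.001]
wrist_force: [-1.4, -0.4, -0.5]
grip_width: 29.0
time: 11.15
eef_pos: [601.6, 227.2, 194.9]
tcp_rot: [0.003, 0.137, 0.991, 0.002]
wrist_force: [-7.7, -2.9, 20.7]
grip_width: 29.1
time: 11.35
eef_pos: [601.4, 227.2, 195.0]
tcp_rot: [0.005, 0.137, 0.991, 0.003]
wrist_force: [-5.3, -1.7, 15.0]
grip_width: 29.2
p [601.4 227.2 195. ] yaw 164.26 tilt [0.59 0.23] F [-5.3 -1.7 15. ] w 29.2 t 11.35
shift [ 0.9 -1.  -0.2] rot [ 0.38  0.51 -0.03]
```

```bash
python3 -m crank '[[[0,0,5,0.3,0.4,0],[0,0,6,0,0,0],[0,0,6,0,0,0]]]'; python3 -m crank '[[[0,0,0,0.2,0.3,0],[0,0,0,0,0,0]]]'
python3 - <<'E'
from st import *
need([600.5,227,195.2],164.3)
E
```

```text
time: 11.65
eef_pos: [601.7, 227.2, 194.8]
tcp_rot: [0.006, 0.137, 0.99, 0.003]
wrist_force: [-14.0, -5.8, 38.1]
grip_width: 29.1
time: 11.85
eef_pos: [601.2, 227.3, 197.3]
tcp_rot: [0.004, 0.137, 0.991, 0.002]
wrist_force: [-0.4, 0.5, -2.6]
grip_width: 28.8
p [601.2 227.3 197.3] yaw 164.21 tilt [0.51 0.21] F [-0.4  0.5 -2.6] w 28.8 t 11.85
shift [ 0.6 -0.5  2.1] rot [ 0.34  0.44 -0.09]
```

It hit a hard stop at z = 194.8 under 38 N, but relaxing the arm pulled the crank up about 2 mm. I press again and let go while holding light downward pressure.

```bash
python3 -m crank '[[[0.5,-0.5,3,0.3,0.4,0],[0,0,4,0,0,0],[0,0,3,0,0,0]]]'; python3 -m crank '[[[0,0,2.5,0,0,0]]]' ; python3 -m crank '[[[0,0,1.5,0,0,0],[0,0,0,0,0,0],[0,0,-1,0,0,0],[0,0,0,0,0,0],[0,0,0,0,0,0]]]' -1
python3 - <<'E'
from st import *
need([600.5,227,195.2],164.3)
E
```

```text
time: 12.15
eef_pos: [601.9, 227.1, 194.9]
tcp_rot: [0.003, 0.138, 0.99, 0.002]
wrist_force: [-10.7, -3.6, 24.4]
grip_width: 28.8
time: 12.25
eef_pos: [601.7, 227.1, 195.0]
tcp_rot: [0.003, 0.138, 0.99, 0.002]
wrist_force: [-7.5, -2.3, 18.5]
grip_width: 29.1
time: 12.75
eef_pos: [602.8, 226.5, 192.3]
tcp_rot: [0.003, 0.138, 0.99, 0.001]
wrist_force: [0.3, 0.0, -0.4]
grip_width: 85.8
p [602.8 226.5 192.3] yaw 164.09 tilt [0.37 0.08] F [ 0.3  0.  -0.4] w 85.8 t 12.75
shift [ 2.3 -0.2 -2.9] rot [ 0.18  0.34 -0.21]
```

```bash
python3 -m crank '[[[0,0,-8,0,0,0],[0,0,-15,0,0,0],[0,0,-20,0,0,0],[0,0,-20,0,0,0],[0,0,-20,0,0,0],[0,0,-20,0,0,0],[0,0,-10,0,0,0],[0,0,0,0,0,0],[0,0,0,0,0,0]]]'
python3 - <<'E'
from st import *
need([600.5,227,195.2],164.3)
im=grab('scene','s3');c=im['color'][110:260,310:450]
w=grab('wrist','w5');W=cv2.resize(w['color'],(640,480))[:, :]
print(proj(w,[600.5,227,234]),proj(im,[600.5,227,234]),proj(im,[600.5,227,178]))
A=cv2.resize(c,(448,480),interpolation=cv2.INTER_CUBIC);B=cv2.resize(w['color'],(352,264));B=np.vstack([B,np.zeros((216,352,3),'uint8')])
cv2.imwrite('pics/fin.png',np.hstack([A,B])[:,:,::-1])
E
```

```text
time: 13.65
eef_pos: [601.9, 226.3, 310.6]
tcp_rot: [0.002, 0.138, 0.99, 0.001]
wrist_force: [0.5, -0.6, -0.7]
grip_width: 85.8
p [601.9 226.3 310.6] yaw 164.1 tilt [0.28 0.04] F [ 0.5 -0.6 -0.7] w 85.8 t 13.65
shift [2.100e+00 1.000e-01 1.154e+02] rot [ 0.12  0.25 -0.2 ]
(np.float64(316.29631648469325), np.float64(248.14766340220848)) (np.float64(384.6586684922338), np.float64(180.9191053856624)) (np.float64(382.2493549059164), np.float64(198.5044363497321))
```

View pics/fin.png

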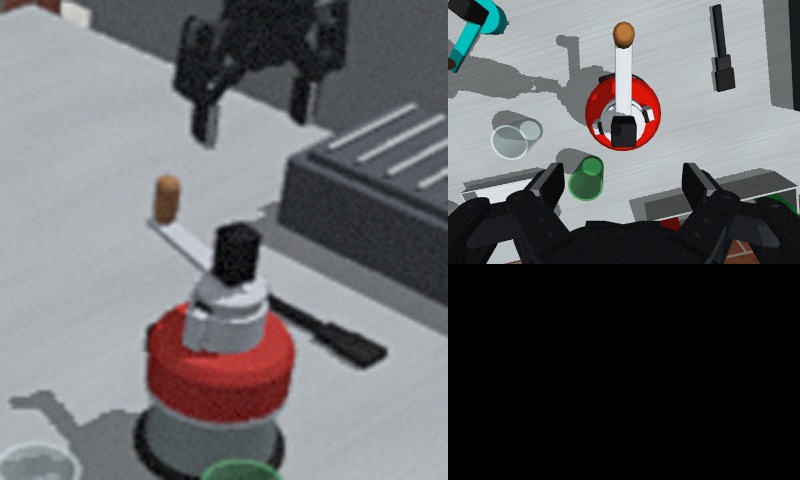

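The crank is seated upright, and tumblers and brush look unmoved. Since the relaxing pulled it up once, I check the height by touching the post top with shut fingers; home should give contact near z = 234.

```bash
python3 -m crank '[[[2,0,10,0.1,0.2,0],[0,0,15,0,0,0],[0,0,15,0,0,0],[0,0,10,0,0,0],[0,0,5,0,0,0],[0,0,0,0,0,0],[0,0,0,0,0,0]]]' 1; python3 -m crank '[[[0,0,5,0,0,0],[0,0,4,0,0,0]]]'
python3 - <<'E'
from st import *
need([600.5,227,234],164.3)
E
```

```text
time: 14.45
eef_pos: [597.0, 226.1, 246.0]
tcp_rot: [-0.004, 0.138, 0.99, -0.002]
wrist_force: [-1.0, 0.1, -0.3]
grip_width: -0.1
time: 14.65
eef_pos: [597.7, 226.4, 237.9]
tcp_rot: [-0.003, 0.138, 0.99, -0.002]
wrist_force: [-0.4, 1.0, -0.0]
grip_width: 0.1
p [597.7 226.4 237.9] yaw 164.12 tilt [-0.38 -0.15] F [-0.4  1.  -0. ] w 0.1 t 14.65
shift [-2.5  1.4  3.9] rot [-0.24 -0.33 -0.18]
```

```bash
python3 -m crank '[[[-2.5,1,0,-0.2,-0.3,0],[0,0,1.5,0,0,0]]]'; for i in 1 2 3; do python3 -m crank '[[[0,0,1.5,0,0,0]]]'; done; python3 -m crank '[[[0,0,3,0,0,0],[0,0,3,0,0,0]]]'; python3 -m crank '[[[0,0,4,0,0,0]]]'
```

```text
time: 14.85
eef_pos: [600.8, 226.7, 236.4]
tcp_rot: [0.0, 0.138, 0.99, -0.0]
wrist_force: [-0.3, -0.3, 0.1]
grip_width: -0.0
time: 14.95
eef_pos: [600.9, 226.7, 234.9]
tcp_rot: [0.0, 0.138, 0.99, -0.0]
wrist_force: [-0.5, 0.3, 0.6]
grip_width: -0.0
time: 15.05
eef_pos: [601.4, 226.6, 234.1]
tcp_rot: [0.001, 0.138, 0.99, 0.0]
wrist_force: [-0.8, -1.3, 10.9]
grip_width: 0.5
time: 15.15
eef_pos: [601.7, 226.4, 234.1]
tcp_rot: [0.002, 0.138, 0.99, 0.0]
wrist_force: [-4.7, -1.9, 13.0]
grip_width: -0.4
time: 15.35
eef_pos: [601.9, 226.7, 234.0]
tcp_rot: [0.004, 0.139, 0.99, 0.002]
wrist_force: [-7.4, -3.0, 18.9]
grip_width: -0.3
time: 15.45
eef_pos: [602.0, 226.7, 234.0]
tcp_rot: [0.006, 0.139, 0.99, 0.003]
wrist_force: [-9.6, -3.2, 28.3]
grip_width: -0.2
```

Contact is at exactly 234.0 and it stays there under 28 N, so the crank is fully home. I retreat and hand in.

```bash
python3 -m crank '[[[0,0,-6,0,0,0],[0,0,-12,0,0,0],[0,0,-20,0,0,0],[0,0,-20,0,0,0],[0,0,-20,0,0,0],[0,0,-10,0,0,0],[0,0,0,0,0,0],[0,0,0,0,0,0]]]'
python3 - <<'E'
from st import *
a=load('s3');b=optics.get_image('scene')
print(np.abs(a['color'][170:260,330:450].astype(int)-b['color'][170:260,330:450]).mean())
need([600.5,227,234],164.3);print(env.close_job())
E
```

```text
time: 16.25
eef_pos: [600.8, 226.5, 328.0]
tcp_rot: [0.006, 0.139, 0.99, 0.003]
wrist_force: [0.0, -0.1, 0.3]
grip_width: -0.2
3.011358024691358
p [600.8 226.5 327.8] yaw 164.06 tilt [0.76 0.24] F [ 0.2 -0.5 -0.1] w -0.2 t 16.3
shift [ 1.5 -0.3 93.8] rot [ 0.43  0.66 -0.24]
the job is handed in; nothing more can be done
None
```

The white/grey crank is fitted in the ice crusher's collar, fully home and released, and the job is handed in at 16.3 s. I read the drive's tooth angle (about 14°) from the top and wrist pictures and turned the crank to mid-gap before lowering it. It passed the tooth-on-tooth height without resistance, so I did not have to search by feel.

**Checks that passed:**
- **Seating:** The push reached a hard stop at tool height 194.8 mm under 38 N, against 195.2 mm expected for home.
- **After release:** I touched the post top with shut fingers. Contact was at 234.0 mm, exactly the height for home, and it did not move under 28 N.
- **Scene:** The picture after release showed the crank upright. The two tumblers and the brush looked unmoved. I did not measure any bystander's position.
- **Robot:** The arm is about 90 mm clear above the crank, with the wrist force at zero.

**Checks that disagreed:**
- **Lift after the first push:** The crank rose about 2 mm when I relaxed the arm after the first push home. I pressed it down again and opened the gripper while holding pressure.
- **Cameras:** The top and wrist cameras differed by about 2–3 mm on the collar centre. I aimed between them, and the crank went in without touching the rim.

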